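Close the stamp case and poise the oblong stamp over the tile

TASK

Gently lower the lid of the wooden stamp case until it is fully shut, then take the stamp with the oblong foot by its handle and carry it over the row of mugs to the tile on the banding wheel. Finish while holding it, upright and still, about a centimetre above the sunken oblong panel in the tile, centred on the panel and with its long side along the panel's long side; the program ends with the stamp hovering in the gripper, not put down. Never let the stamp touch the tile, and leave the tile, the mugs, the other stamps and everything else where they are.

Things in the scene. Friction and masses are not known exactly. Their poses are not given: they have to be found in the camera images.
- lid (a joint): angle of the stamp case's hinged lid, rad: 0 fully shut, grows as it opens upward, starts 0.8 to 1.4 and stays where it is left (stiff hinge: about 0.5 to 2 N at the free edge moves it, it does not fall). The lid is a plain wooden board 130 mm (hinge to free edge) by 170 mm by 8 mm, with a 14 mm brass thumb tab in the middle of the free edge.
- case: open wooden stamp case, 130 (its x) by 170 (its y) by 55 mm tall without the lid, fixed to the table, small stamps stored inside below the rim. Origin: centre of its underside. The hinge runs along the case's y at its +x side (the far side from the robot) 55 mm above the table; the free edge comes down on the -x side. Lid shut: its top face is 63.5 mm above the table.
- lid_hinge (a point): middle of the hinge line, at the lid's lower face; axes turn with the lid: from here the lid runs 130 mm along this frame's -x to the free edge, and its outer (upper) face lies 8 mm along this frame's +z.
- lid_edge (a point): middle of the lid's free edge on the outer (upper) face, 130 mm from the hinge.
- stamp_oblong: the stamp to use, light wood, about 80 to 170 g: oblong foot 64 (its x) by 36 mm (its y), dark rubber face below, foot top 17 mm above the face. Bar handle 50 mm along x, 18 mm thick along y (grip across this), from 25 to 75 mm above the face. Origin: centre of the stamping face (underside); z up. It stands on the table among the other two stamps, the three places are swapped at random.
- stamp_round: another stamp, with the same bar handle but a round foot 48 mm across, 75 mm tall; leave it. Origin: centre of its underside.
- stamp_square: another stamp, with the same bar handle but a square foot 38 mm wide, 75 mm tall; leave it. Origin: centre of its underside.
- tile: unglazed ceramic tile 130 (its x) by 100 (its y) by 8 mm, lying loose on the banding wheel. On it a raised border (5 mm wide, 4 mm tall) frames the sunken oblong panel, 80 mm along x by 52 mm along y, centred on the tile. Origin: centre of the tile's underside; the panel's surface is 8 mm and the border's top 12 mm above the origin.
- wheel: banding wheel (potter's hand turntable), dark steel disc 200 mm across on a post, top 110 mm above the table; fixed, it does not turn. Origin: centre of its foot on the table.
- ware_board: wooden ware board 360 (its x) by 100 (its y) by 12 mm, fixed on the table between the stamps and the wheel, three mugs in a row along its x. Origin: centre of its underside.
- mug_a: unglazed mug, an obstacle: 76 mm across, 95 mm tall, loop handle sticking out 37 mm from its side; stands on the ware board, so its rim is 107 mm above the table. Origin: centre of its underside.
- mug_b: unglazed mug, an obstacle: 76 mm across, 95 mm tall, loop handle sticking out 37 mm from its side; stands on the ware board, so its rim is 107 mm above the table. Origin: centre of its underside.
- mug_c: unglazed mug, an obstacle: 76 mm across, 95 mm tall, loop handle sticking out 37 mm from its side; stands on the ware board, so its rim is 107 mm above the table. Origin: centre of its underside.
- bowl: small terracotta bowl 100 mm across, 45 mm tall. Origin: centre of its underside.
- jar: clear jar with a blue cap, 68 mm across, 75 mm tall. Origin: centre of its underside.
- stick: flat dark wooden shaping stick lying on the table, 180 by 22 by 10 mm. Origin: centre of its underside.

How it is judged:
By the outcome, as a careful person would: the job done as asked, in the order asked, and still so for the second after the job is handed in, while the arm keeps its last pose, push and grip.
It also fails if it takes over 58 s, if anything falls off the work surface, if the arm or the gripper's body presses on something with over 40 N, if the wrist force passes 120 N, or if a joint passes its speed limit or range.

ROBOT

A 7-joint arm with a two-finger parallel gripper is mounted at the origin on the work surface. World frame = base frame: x ahead of the robot, y to its left, z up, the work surface at z = 0. Lengths are in m, angles in rad, forces in N, time in s.
With the tool pointing down it reaches from about 0.425 to 0.925 m from the base axis. Payload 6.8 kg.
Tool frame: the origin (TCP) lies midway between the tips of the shut fingers; the grasp point (between the pads) lies 19 mm behind it; z points along the fingers, y is the line along which they close (so a half turn about z gives the same grasp; the last joint's range is limited). The gripper opens to 85 mm and grips with 20 to 120 N. Pads are 22 mm wide; open, the fingers measure 114 mm over their backs; the gripper's body (76 mm by 85 mm) begins 54 mm behind the grasp point. The pads swing forward as they close: fully open they stand 13 mm farther back than shut.
Start: joints at [-1.419, 0.477, 0.022, 1.555, -0.011, 1.109, -0.083], TCP at [0.173, 0.652, 0.231] pointing down, gripper open.
Joint ranges: [-2.96, 2.96], [-0.34, 2.1], [-1.41, 1.46], [0.24, 2.44], [-1.37, 4.51], [0.17, 1.92], [-2.96, 2.96]. Speed limits (rad/s): [2.39, 2.39, 3.14, 3.14, 3.14, 3.14, 3.14].

INTERFACE

Orientations are given as a rotation vector (axis times angle).
In Python, from bench import status, vision, r gives the robot as it stands. The module is installed in compiled form; this text tells all that it offers.
- The arm moves only by the shell command python3 -m handwheel 'ROWS' [OPENING] [FORCE]. ROWS is JSON, a list of rows, each an object with "dp": the shift along the tool's x, y, z in m, a list of three; "delta_rot": the turn, a rotation vector about the tool's x, y, z in rad, a list of three. In form: [{"dp": [x, y, z], "delta_rot": [rx, ry, rz]}, ...]. A call has 1 to 12 rows; each row is the pose to reach, as a shift and turn from the pose commanded when the call began, along the tool's axes at that moment; what a row does not reach only later rows make up. A row lasts 1/8 s, in which the tool goes at most 62.5 mm and 10.7 degrees, less where a joint would pass 70% of its speed; a pose out of reach is approached as far as the arm can. A call with a gripper value outside its range is refused whole. OPENING is the opening, from 0 (shut) to 1 (fully open), set as the call begins (- or left out, the last holds). The fingers move at their own pace and stop on an object; FORCE is the grip in N (left out, the last holds). Time passes only in rows, so rows that repeat a pose let the fingers close. It gives the time, the measured TCP pose, the force, the opening and the grip force at its end, in the units of the state.
- status.get_obs(): the state, without advancing time (a new reading comes with each control period).
- vision.grab_frame(name): name is "side" or "top"; returns a dict with "img" (400x640x3 uint8, blue, green, red), "fovy" (degrees; the focal length in pixels is half the picture's height over the tangent of half this angle, whatever the lens; pixels are square), "cx", "cy" (the principal point, pixels), "distortion" ([k1, k2, p1, p2, k3] as OpenCV has them; the pictures are not rectified), "world_from_camera" (4x4, takes a point from camera to world coordinates). Camera axes: x right, y up, looking along -z (the intrinsics and any distortion apply to the point x, -y, -z); pixel columns grow to the right and rows downward; lengths in m; the calibration is good to about 2 mm. A picture is of the moment at which its call begins. There is no depth.
- r.hand_in(): hands the job in; it is judged then, once.
The state is a dict: "clock": time; "joints": joint angles; "qvel": joint speeds; "tau": joint torques, N m; "tcp_pos": TCP position; "orientation": TCP orientation; "contact_force": force on the tool from outside, world axes, zero at the start; "moment": the same for the moment, N m; "grip_width": finger opening in m; "gripper_force": force on a finger pad.
Only numpy, scipy, OpenCV 4.12 (cv2) and the standard library are available. Lean on these libraries where they do the work, as an engineer would, in place of code of your own. Each camera call takes 0.05 s, during which the arm holds its last target. There are 200 camera calls.

## Working session

There is one attempt and no reset: what is moved stays moved. The work goes in short steps, Python scripts to look and compute and a shell command to move; the robot and the scene stay as the last step left them, time stands still between calls to the robot, and variables do not carry over. Pictures are saved under pics/ and viewed, at most 10 in all, crops included, and the job is handed in when it is done.

```bash
mkdir -p pics; python3 - <<'E'
from bench import status, vision, r
import cv2,numpy as np
o=status.get_obs(); print({k:np.round(v,3).tolist() for k,v in o.items()})
for n in("top","side"):
    f=vision.grab_frame(n); cv2.imwrite(f"pics/{n}0.png",f["img"])
    print(n,f["fovy"],f["cx"],f["cy"],f["distortion"],np.round(f["world_from_camera"],4).tolist())
E
```

```text
{'clock': 0.0, 'joints': [-1.419, 0.478, 0.022, 1.556, -0.011, 1.109, -0.083], 'qvel': [0.001, -0.0, -0.001, 0.001, -0.0, -0.001, -0.0], 'tau': [-0.0, -59.645, 1.608, -28.12, 0.012, 0.009, -0.0], 'tcp_pos': [0.173, 0.652, 0.23], 'orientation': [-0.407, -3.115, 0.003], 'contact_force': [0.336, -0.355, 0.66], 'moment': [0.016, 0.013, 0.002], 'gripper_force': 0.0, 'grip_width': 0.085}
top 46.63542503014183 318.52601458067136 199.09859887040122 [0.01867613 0.         0.         0.         0.        ] [[-0.0269, 0.9924, -0.1197, 0.3964], [-0.9996, -0.0263, 0.007, -0.0456], [0.0038, 0.1198, 0.9928, 1.2525], [0.0, 0.0, 0.0, 1.0]]
side 47.17114204517139 321.38319112310603 189.9985017598533 [-0.0564563  0.         0.         0.         0.       ] [[0.9277, 0.2605, -0.2676, 0.1799], [-0.3734, 0.6521, -0.6598, -0.9774], [0.0027, 0.712, 0.7022, 1.1047], [0.0, 0.0, 0.0, 1.0]]
```

View pics/top0.png

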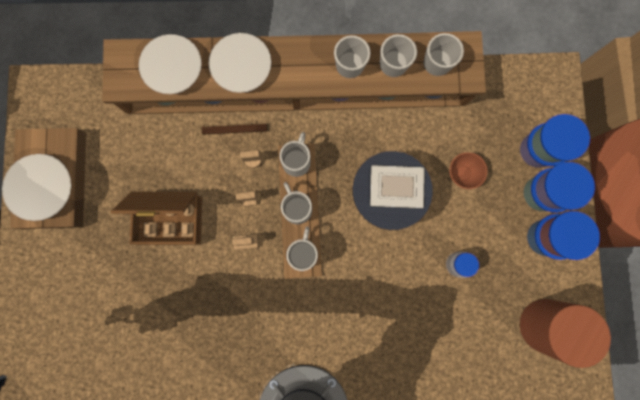

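View pics/side0.png

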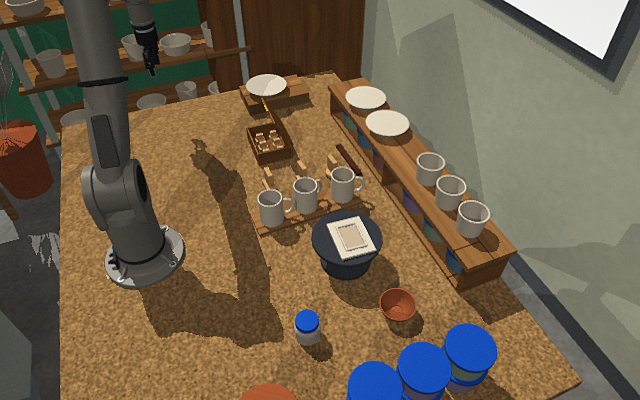

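The top view (up is +x, left is +y) shows the case at about (160,218) with its lid edge at (155,202), and three stamps at (250,157), (247,197) and (245,241). The mugs are near x≈297, and the tile is at (397,187) on the wheel. The side view shows the same things, with the case at (267,143), the stamps half hidden behind the mugs, and the tile at (352,237). I'll zoom in to tell the feet apart.

```bash
cat > h.py <<'E'
from bench import status, vision, r
import cv2,numpy as np
class Cam:
    def __init__(s,n):
        f=vision.grab_frame(n); s.img=f["img"]; fl=200/np.tan(np.radians(f["fovy"]/2))
        s.K=np.array([[fl,0,f["cx"]],[0,fl,f["cy"]],[0,0,1]]); s.D=np.array(f["distortion"])
        T=np.array(f["world_from_camera"]); s.c=T[:3,3]; s.R=T[:3,:3]@np.diag([1,-1,-1])
    def ray(s,p):
        u=cv2.undistortPoints(np.float64(p).reshape(-1,1,2),s.K,s.D)[:,0]
        return np.c_[u,np.ones(len(u))]@s.R.T
    def plane(s,p,z):
        d=s.ray(p); return s.c+d*((z-s.c[2])/d[:,2])[:,None]
    def proj(s,P):
        P=(np.float64(P).reshape(-1,3)-s.c)@s.R
        return cv2.projectPoints(P,np.zeros(3),np.zeros(3),s.K,s.D)[0][:,0]
def tri(a,pa,b,pb):
    out=[]
    for d,e in zip(a.ray(pa),b.ray(pb)):
        t=np.linalg.lstsq(np.c_[d,-e],b.c-a.c,rcond=None)[0]
        p,q=a.c+d*t[0],b.c+e*t[1]; out.append([*(p+q)/2,np.linalg.norm(p-q)])
    return np.array(out)
def crop(c,x,y,w,h,k,name):
    cv2.imwrite(name,cv2.resize(c.img[y:y+h,x:x+w],None,fx=k,fy=k,interpolation=cv2.INTER_CUBIC))
E
python3 - <<'E'
from h import *
t=Cam("top");s=Cam("side")
crop(t,105,120,180,135,4.4,"pics/t1.png")
crop(s,240,85,160,120,5,"pics/s1.png")
# tile: bright white region near wheel
for n,c,(x,y,w,h) in(("top",t,(345,150,95,85)),("side",s,(305,205,85,65))):
    g=c.img[y:y+h,x:x+w].min(2); m=(g>120).astype(np.uint8)
    m=cv2.morphologyEx(m,cv2.MORPH_OPEN,np.ones((3,3)))
    k=max(cv2.findContours(m,0,2)[0],key=cv2.contourArea); 
    m2=cv2.drawContours(np.zeros_like(m),[k],0,1,-1)
    q=cv2.boxPoints(cv2.minAreaRect(k))if n=="top" else cv2.approxPolyDP(cv2.convexHull(k),4,True)[:,0]
    q=q+[x,y]; P=c.plane(q,0.118); print(n,np.round(q,1).tolist(),np.round(P[:,:2],4).tolist(),P.mean(0))
    d=np.roll(P,-1,0)-P; print(np.linalg.norm(d,axis=1), np.degrees(np.arctan2(d[:,1],d[:,0])))
E
```

```text
top [[369.8, 205.8], [371.1, 165.2], [423.9, 166.8], [422.7, 207.4]] [[0.5131, -0.1792], [0.6145, -0.1863], [0.6069, -0.3173], [0.5057, -0.3088]] [ 0.56007147 -0.24791152  0.118     ]
[0.10161486 0.13123368 0.10157083 0.12986352] [ -4.02080883 -93.29305525 175.2058106   86.73813753]
side [[359, 217], [375, 250], [342, 258], [327, 224]] [[0.6156, -0.194], [0.6045, -0.3193], [0.5106, -0.3105], [0.5193, -0.1844]] [ 0.56247401 -0.25204667  0.118     ]
[0.12574705 0.09435474 0.1264196  0.09679372] [-95.05664753 174.6705947   86.04647155  -5.7067824 ]
```

View pics/t1.png

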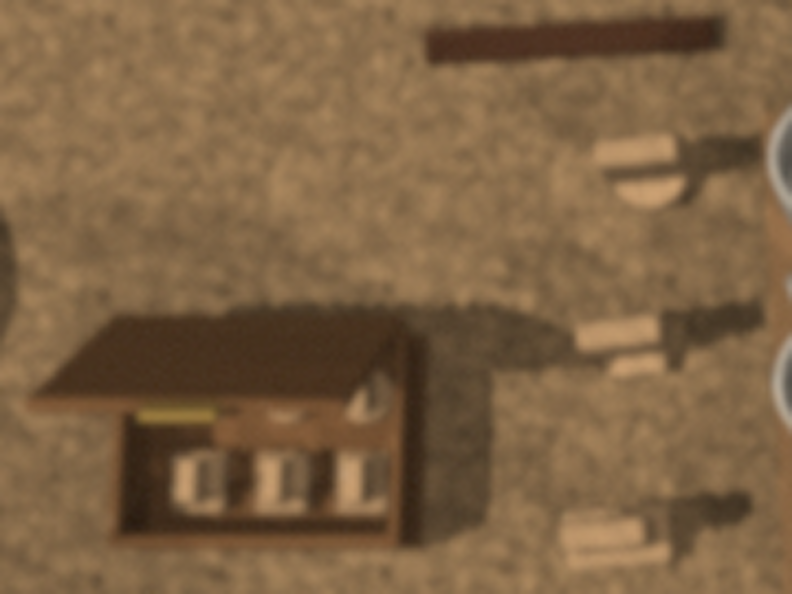

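View pics/s1.png

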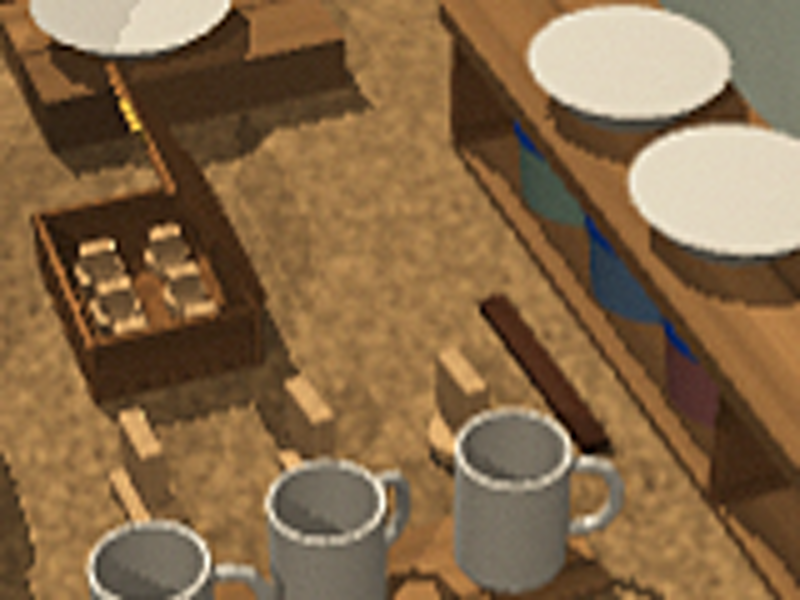

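The crops show that the oblong foot belongs to the stamp nearest the robot: full-image handle top ≈(242,240), foot front edge 23 px ≈ 63 mm long. The middle stamp is the square one and the far stamp is the round one. The lid's free edge runs from (112,211) to (185,211) in the top view and from (262,98) to (274,123) in the side view.

```bash
python3 - <<'E'
from h import *
np.set_printoptions(precision=4,suppress=True)
t=Cam("top");s=Cam("side")
T=lambda *p:np.array(p)/4.4+[105,120]; S=lambda *p:np.array(p)/5+[240,85]
print("rim corners z.055 (near,far)",t.plane(T((112,543),(405,545)),.055)[:,:2].tolist(), "side near-right corner",s.plane(S((92,348),(35,215)),.055))
print("hinge line ends",t.plane(T((115,318),(405,318)),.06))
print("lid edge tri",tri(t,T((30,400),(350,400)),s,S((108,65),(173,190))))
a,b=T((560,516),(643,516),(647,543),(563,546)),S((122,412),(140,410),(160,453),(142,460))
P=t.plane(a,.075);Q=s.plane(b,.075);print("handle top",P.tolist(),P.mean(0),"side",Q.tolist(),Q.mean(0))
f=t.plane(T((567,568),(670,560)),.017);print("foot near edge",f)
print("others",t.plane(T((638,150),(618,333)),.075))
print("mug rims",t.plane([(302,255),(296,206),(294,157)],.107))
o=status.get_obs();R=cv2.Rodrigues(o["orientation"])[0];print(R,o["tcp_pos"])
E
```

```text
rim corners z.055 (near,far) [[0.43936959287194993, 0.4300066066089457], [0.4334562895428572, 0.2604399179950927]] side near-right corner [[0.4394 0.2575 0.055 ]
 [0.4431 0.424  0.055 ]]
hinge line ends [[0.5707 0.4292 0.06  ]
 [0.5663 0.2598 0.06  ]]
lid edge tri [[0.5124 0.4298 0.1682 0.0005]
 [0.5079 0.2597 0.1723 0.0015]]
handle top [[0.4469723555457523, 0.16669582608341826, 0.07499999999999996], [0.44567269479012267, 0.1191065303514345, 0.07499999999999996], [0.43016354320362027, 0.11695577793011568, 0.07499999999999996], [0.4297700334607558, 0.16504976893256812, 0.07499999999999996]] [0.4381 0.142  0.075 ] side [[0.4344757698177617, 0.16206874989290476, 0.07499999999999996], [0.4463568141671797, 0.15949309872125328, 0.07499999999999996], [0.4460157658885582, 0.11364772827902314, 0.07499999999999996], [0.4329335660635904, 0.11156576946606656, 0.07499999999999996]] [0.4399 0.1367 0.075 ]
foot near edge [[0.4182 0.1731 0.017 ]
 [0.4213 0.1112 0.017 ]]
others [[0.6601 0.12   0.075 ]
 [0.5521 0.1326 0.075 ]]
mug rims [[ 0.3977 -0.0094  0.107 ]
 [ 0.5187  0.0027  0.107 ]
 [ 0.6426  0.0051  0.107 ]]
[[-0.9665  0.2568 -0.0001]
 [ 0.2568  0.9665 -0.0006]
 [-0.     -0.0006 -1.    ]] [0.1733 0.6522 0.231 ]
```

Everything agrees: the hinge is at x≈0.567, and the lid edge at (0.51, 0.344, 0.17) puts the lid at about 1.1 rad. The stamp handle is at (0.439, 0.14) and the tile at (0.561, −0.25). I'll shut the fingers, turn so they close along world x, and go above the outer side of the lid.

```bash
python3 -m handwheel '[{"dp":[-0.045,-0.02,-0.002],"delta_rot":[0,0,0.13]},{"dp":[-0.09,-0.04,-0.004],"delta_rot":[0,0,0.26]},{"dp":[-0.135,-0.06,-0.006],"delta_rot":[0,0,0.39]},{"dp":[-0.18,-0.08,-0.008],"delta_rot":[0,0,0.52]},{"dp":[-0.225,-0.1,-0.01],"delta_rot":[0,0,0.65]},{"dp":[-0.27,-0.12,-0.012],"delta_rot":[0,0,0.78]},{"dp":[-0.315,-0.14,-0.014],"delta_rot":[0,0,0.91]},{"dp":[-0.36,-0.16,-0.016],"delta_rot":[0,0,1.04]},{"dp":[-0.405,-0.18,-0.018],"delta_rot":[0,0,1.17]},{"dp":[-0.453,-0.198,-0.02],"delta_rot":[0,0,1.311]},{"dp":[-0.453,-0.198,-0.02],"delta_rot":[0,0,1.311]}]' 0 30; python3 -c "
from h import *
o=status.get_obs();print(cv2.Rodrigues(o['orientation'])[0].round(3),o['grip_width'])"
```

```text
clock: 1.68
tcp_pos: [0.5642, 0.3398, 0.2517]
orientation: [2.229, 2.209, 0.001]
contact_force: [0.1, 0.0, -0.0]
grip_width: 0.0002
gripper_force: 0.0
[[ 0.009  1.     0.003]
 [ 1.    -0.009 -0.002]
 [-0.002  0.003 -1.   ]] 0.0001570131279900107
```

```bash
python3 -m handwheel '[{"dp":[0,0,0.03],"delta_rot":[0,0,0]},{"dp":[0,0,0.06],"delta_rot":[0,0,0]},{"dp":[0,0,0.09],"delta_rot":[0,0,0]},{"dp":[0,-0.006,0.094],"delta_rot":[0,0,0]},{"dp":[0,-0.012,0.094],"delta_rot":[0,0,0]},{"dp":[0,-0.018,0.094],"delta_rot":[0,0,0]},{"dp":[0,-0.023,0.096],"delta_rot":[0,0,0]},{"dp":[0,-0.027,0.098],"delta_rot":[0,0,0]},{"dp":[0,-0.031,0.1],"delta_rot":[0,0,0]}]'
```

```text
clock: 2.8
tcp_pos: [0.5294, 0.3448, 0.1515]
orientation: [2.221, 2.221, 0.001]
contact_force: [0.5, -0.1, 1.9]
grip_width: -0.0002
gripper_force: 0.6
```

Contact is light, about 2 N. I'll follow the arc down.

```bash
python3 -m handwheel '[{"dp":[0,-0.006,0.004],"delta_rot":[0,0,0]},{"dp":[0,-0.012,0.008],"delta_rot":[0,0,0]},{"dp":[0,-0.018,0.012],"delta_rot":[0,0,0]},{"dp":[0,-0.023,0.017],"delta_rot":[0,0,0]},{"dp":[0,-0.029,0.022],"delta_rot":[0,0,0]},{"dp":[0,-0.034,0.027],"delta_rot":[0,0,0]},{"dp":[0,-0.038,0.033],"delta_rot":[0,0,0]},{"dp":[0,-0.042,0.039],"delta_rot":[0,0,0]},{"dp":[0,-0.046,0.046],"delta_rot":[0,0,0]},{"dp":[0,-0.049,0.053],"delta_rot":[0,0,0]},{"dp":[0,-0.052,0.06],"delta_rot":[0,0,0]}]'
python3 -m handwheel '[{"dp":[0,-0.002,0.006],"delta_rot":[0,0,0]},{"dp":[0,-0.003,0.012],"delta_rot":[0,0,0]},{"dp":[0,-0.004,0.017],"delta_rot":[0,0,0]},{"dp":[0,-0.005,0.021],"delta_rot":[0,0,0]},{"dp":[0,-0.005,0.024],"delta_rot":[0,0,0]}]'
```

```text
clock: 4.18
tcp_pos: [0.4771, 0.3447, 0.0908]
orientation: [-2.221, -2.221, 0.0]
contact_force: [-0.1, 0.9, 0.1]
grip_width: 0.0001
gripper_force: 0.4
clock: 4.8
tcp_pos: [0.4722, 0.3445, 0.067]
orientation: [-2.221, -2.221, 0.0]
contact_force: [-1.2, -0.1, 1.3]
grip_width: -0.0
gripper_force: 0.4
```

```bash
python3 -m handwheel '[{"dp":[0,0,0.0015],"delta_rot":[0,0,0]},{"dp":[0,0,0.003],"delta_rot":[0,0,0]},{"dp":[0,0,0.004],"delta_rot":[0,0,0]},{"dp":[0,0,0.004],"delta_rot":[0,0,0]}]'; python3 - <<'E'
from h import *
t=Cam("top");s=Cam("side")
a=cv2.resize(t.img[150:270,90:250],None,fx=2.5,fy=2.5); b=cv2.resize(s.img[70:190,200:360],None,fx=2.5,fy=2.5)
cv2.imwrite("pics/lid2.png",np.hstack([a,b]))
E
```

```text
clock: 5.3
tcp_pos: [0.4723, 0.3446, 0.0636]
orientation: [-2.222, -2.221, 0.0]
contact_force: [-0.5, -0.7, 5.0]
grip_width: 0.0
gripper_force: 2.2
```

View pics/lid2.png

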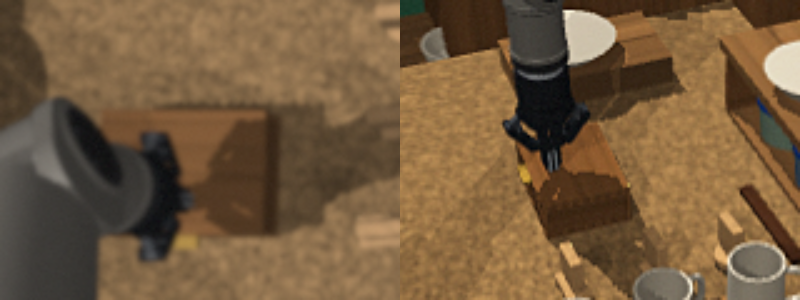

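The picture shows the lid flat on the case, in line with the rim, with the tip at z=63.6 mm and 5 N. I'll press 1 mm more to make sure, lift, and move over the stamp, opening the fingers.

```bash
python3 -m handwheel '[{"dp":[0,0,0.001],"delta_rot":[0,0,0]},{"dp":[0,0,0.001],"delta_rot":[0,0,0]}]'
python3 -m handwheel '[{"dp":[0,0,-0.03],"delta_rot":[0,0,0]},{"dp":[0,0,-0.08],"delta_rot":[0,0,0]},{"dp":[0,0,-0.12],"delta_rot":[0,0,0]},{"dp":[-0.04,-0.006,-0.12],"delta_rot":[0,0,0]},{"dp":[-0.08,-0.013,-0.12],"delta_rot":[0,0,0]},{"dp":[-0.12,-0.02,-0.12],"delta_rot":[0,0,0]},{"dp":[-0.16,-0.027,-0.12],"delta_rot":[0,0,0]},{"dp":[-0.19,-0.031,-0.12],"delta_rot":[0,0,0]},{"dp":[-0.204,-0.033,-0.12],"delta_rot":[0,0,0]},{"dp":[-0.204,-0.033,-0.12],"delta_rot":[0,0,0]}]' 0.7
python3 - <<'E'
from h import *
t=Cam("top");s=Cam("side")
a=cv2.resize(t.img[195:275,105:265],None,fx=4,fy=4); b=cv2.resize(s.img[100:220,240:340],None,fx=2.667,fy=2.667)
cv2.imwrite("pics/st3.png",np.hstack([a[:,:520],b]))
E
```

```text
clock: 5.65
tcp_pos: [0.4724, 0.3446, 0.0635]
orientation: [-2.221, -2.221, -0.0]
contact_force: [-6.0, -2.1, 13.3]
grip_width: -0.0001
gripper_force: 7.1
clock: 6.9
tcp_pos: [0.4395, 0.1405, 0.1824]
orientation: [-2.223, -2.22, -0.001]
contact_force: [-0.6, 0.0, 0.6]
grip_width: 0.0594
gripper_force: 0.0
```

View pics/st3.png

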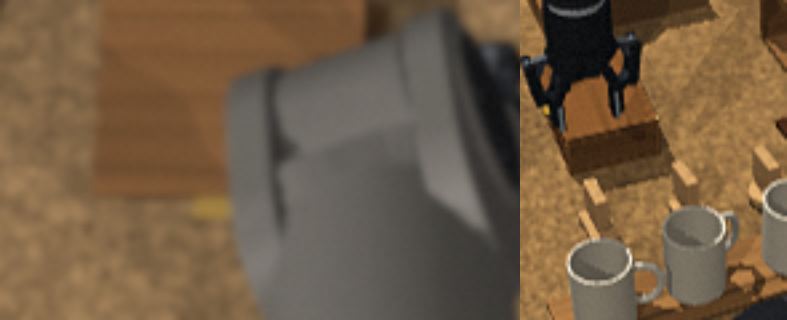

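The lid stays shut, and the open fingers are over the oblong stamp. I'll descend and close.

```bash
python3 -m handwheel '[{"dp":[0,0,0.03],"delta_rot":[0,0,0]},{"dp":[0,0,0.06],"delta_rot":[0,0,0]},{"dp":[0,0,0.085],"delta_rot":[0,0,0]},{"dp":[0,0,0.105],"delta_rot":[0,0,0]},{"dp":[0,0,0.12],"delta_rot":[0,0,0]},{"dp":[0,0,0.134],"delta_rot":[0,0,0]},{"dp":[0,0,0.145],"delta_rot":[0,0,0]},{"dp":[0,0,0.145],"delta_rot":[0,0,0]}]'
python3 -m handwheel '[{"dp":[0,0,0],"delta_rot":[0,0,0]},{"dp":[0,0,0],"delta_rot":[0,0,0]},{"dp":[0,0,0],"delta_rot":[0,0,0]},{"dp":[0,0,0],"delta_rot":[0,0,0]},{"dp":[0,0,0],"delta_rot":[0,0,0]},{"dp":[0,0,0],"delta_rot":[0,0,0]}]' 0 60
```

```text
clock: 8.0
tcp_pos: [0.439, 0.1405, 0.0367]
orientation: [-2.221, -2.221, 0.002]
contact_force: [0.0, 0.7, 0.8]
grip_width: 0.0598
gripper_force: 0.0
clock: 8.75
tcp_pos: [0.4398, 0.1408, 0.0378]
orientation: [2.221, 2.221, 0.002]
contact_force: [-0.4, -0.3, 6.4]
grip_width: 0.0172
gripper_force: 59.4
```

```bash
python3 -m handwheel '[{"dp":[0,0,-0.01],"delta_rot":[0,0,0]},{"dp":[0,0,-0.03],"delta_rot":[0,0,0]},{"dp":[0,0,-0.06],"delta_rot":[0,0,0]},{"dp":[0,0,-0.1],"delta_rot":[0,0,0]},{"dp":[0,0,-0.14],"delta_rot":[0,0,0]},{"dp":[0,0,-0.17],"delta_rot":[0,0,0]},{"dp":[0,0,-0.19],"delta_rot":[0,0,0]},{"dp":[0,0,-0.19],"delta_rot":[0,0,0]}]'
python3 -m handwheel '[{"dp":[-0.02,0.006,0],"delta_rot":[0,0,0]},{"dp":[-0.06,0.019,0],"delta_rot":[0,0,0]},{"dp":[-0.1,0.031,0],"delta_rot":[0,0,0]},{"dp":[-0.145,0.045,0],"delta_rot":[0,0,0.01]},{"dp":[-0.19,0.059,0],"delta_rot":[0,0,0.02]},{"dp":[-0.235,0.073,0],"delta_rot":[0,0,0.03]},{"dp":[-0.28,0.087,0],"delta_rot":[0,0,0.045]},{"dp":[-0.325,0.101,0],"delta_rot":[0,0,0.06]},{"dp":[-0.36,0.112,0],"delta_rot":[0,0,0.07]},{"dp":[-0.38,0.118,0],"delta_rot":[0,0,0.075]},{"dp":[-0.39,0.121,0],"delta_rot":[0,0,0.075]},{"dp":[-0.39,0.121,0],"delta_rot":[0,0,0.075]}]'
python3 - <<'E'
from h import *
t=Cam("top");s=Cam("side")
crop(t,340,140,100,100,5,"pics/a.png")
a=cv2.resize(t.img[150:225,350:450],None,fx=4,fy=4); b=cv2.resize(s.img[140:290,300:400],None,fx=4,fy=4)
a=cv2.copyMakeBorder(a,0,300,0,0,0)
cv2.imwrite("pics/ti4.png",np.hstack([a,b]))
E
```

```text
clock: 9.75
tcp_pos: [0.4399, 0.1409, 0.2287]
orientation: [2.221, 2.221, 0.005]
contact_force: [0.8, 0.1, -2.0]
grip_width: 0.0174
gripper_force: 58.6
clock: 11.25
tcp_pos: [0.5598, -0.2494, 0.2264]
orientation: [-2.303, -2.135, 0.002]
contact_force: [0.1, 0.5, -1.1]
grip_width: 0.0173
gripper_force: 58.6
```

View pics/ti4.png

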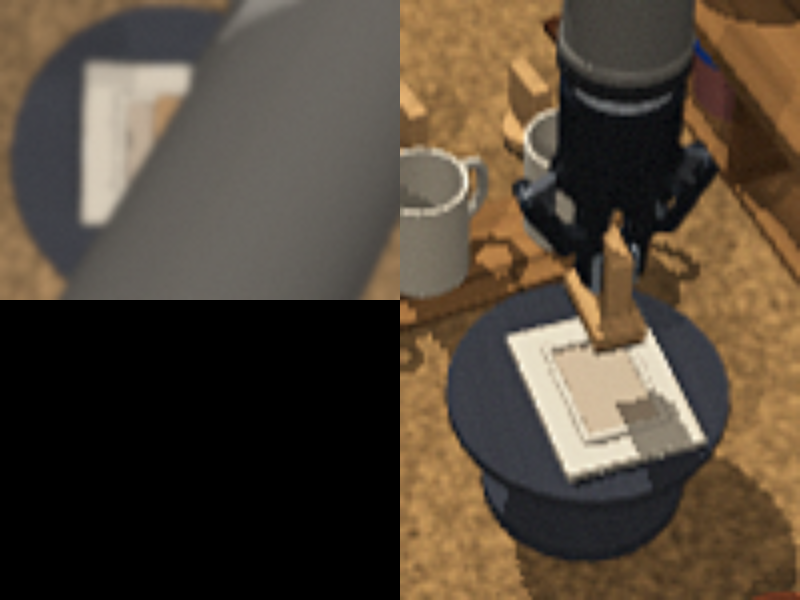

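The side view shows the stamp held upright above the tile. The near bottom edge of its foot runs from about (349.5,227) to (362,224), and the tile corners are at (327,224), (376.5,250) and (343,260). Next I'll work out the offset of stamp to panel.

```bash
python3 - <<'E'
from h import *
np.set_printoptions(precision=4,suppress=True)
t=Cam("top");s=Cam("side")
for n,c,(x,y,w,h) in(("top",t,(345,150,95,85)),("side",s,(305,205,85,65))):
    im=cv2.imread(f"pics/{n}0.png")[y:y+h,x:x+w]
    k=4; im=cv2.resize(im,None,fx=k,fy=k,interpolation=cv2.INTER_CUBIC)
    m=(im.min(2)>100).astype(np.uint8)
    ct=max(cv2.findContours(m,0,2)[0],key=cv2.contourArea)
    def rep(ct,l):
        P=c.plane((ct[:,0]+.5)/k-.5+[x,y],.118 if l=="tile" else .119)[:,:2]
        (cx,cy),sz,a=cv2.minAreaRect(np.float32(P*1000)); print(n,l,np.round([cx,cy],1),np.round(sz,1),a)
    rep(ct,"tile")
    # panel: more saturated than the white tile, inside tile
    hsv=cv2.cvtColor(im,cv2.COLOR_BGR2HSV); fill=cv2.erode(cv2.drawContours(m*0,[ct],0,1,-1),np.ones((25,25)))
    S=hsv[...,1]; th,pm=cv2.threshold(S[fill>0].reshape(-1,1),0,1,cv2.THRESH_OTSU); 
    pm=((S>th)&(fill>0)).astype(np.uint8); pm=cv2.morphologyEx(pm,cv2.MORPH_OPEN,np.ones((9,9)))
    rep(max(cv2.findContours(pm,0,2)[0],key=cv2.contourArea),"panel")
f=lambda *p:np.array([(300+(u-400)/4,140+v/4) for u,v in p])
zb=status.get_obs()["tcp_pos"][2]-.037
print("foot bottom corners",s.plane(f((598,347),(648,337)),zb),"foot top",s.plane(f((598,337),(645,330),(567,272)),zb+.017))
print("handle top near corners",s.plane(f((604,248),(630,245)),zb+.075-.0),status.get_obs()["tcp_pos"])
u=np.array([-np.cos(np.radians(85.7)),-np.sin(np.radians(85.7)),0]); print("pred near foot mid rel tcp",u*.032)
print("wheel",t.plane([(393,190)],.11))
E
```

```text
top tile [ 560.3 -247.8] [133.4 105.1] 86.20280456542969
top panel [ 561.  -248.5] [78.6 51.2] 86.1905517578125
side tile [ 562.7 -251.1] [136.  102.8] 86.28244018554688
side panel [ 564.1 -248. ] [78.7 52.4] 86.14112854003906
foot bottom corners [[ 0.5458 -0.2732  0.1901]
 [ 0.5801 -0.2776  0.1901]] foot top [[ 0.5425 -0.2785  0.2071]
 [ 0.5735 -0.2844  0.2071]
 [ 0.5471 -0.2181  0.2071]]
handle top near corners [[ 0.5536 -0.2568  0.2651]
 [ 0.5701 -0.2605  0.2651]] [ 0.5603 -0.248   0.2271]
pred near foot mid rel tcp [-0.0024 -0.0319  0.    ]
wheel [[ 0.552  -0.2393  0.11  ]]
```

The panel is at (0.562, −0.2485) at 86.2° in both views, with the right size. I'll go most of the way down and then check the stamp against the border.

```bash
python3 -m handwheel '[{"dp":[0,0.001,0.012],"delta_rot":[0,0,-0.009]},{"dp":[0,0.0015,0.024],"delta_rot":[0,0,-0.009]},{"dp":[0,0.0015,0.034],"delta_rot":[0,0,-0.009]},{"dp":[0,0.0015,0.042],"delta_rot":[0,0,-0.009]},{"dp":[0,0.0015,0.047],"delta_rot":[0,0,-0.009]},{"dp":[0,0.0015,0.047],"delta_rot":[0,0,-0.009]},{"dp":[0,0.0015,0.047],"delta_rot":[0,0,-0.009]},{"dp":[0,0.0015,0.047],"delta_rot":[0,0,-0.009]}]'
python3 - <<'E'
from h import *
s=Cam("side")
P=[status.get_obs()["tcp_pos"] for _ in range(1)];print(P)
crop(s,310,190,80,75,8,"pics/s5.png")
E
```

```text
clock: 12.45
tcp_pos: [0.562, -0.2496, 0.1807]
orientation: [2.293, 2.147, 0.001]
contact_force: [-0.0, 0.1, -1.7]
grip_width: 0.0174
gripper_force: 58.6
[array([ 0.562003  , -0.24954044,  0.18063496])]
```

View pics/s5.png

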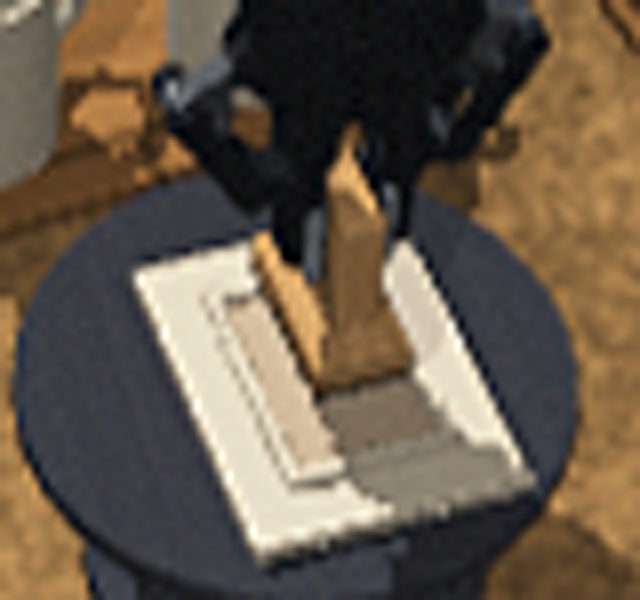

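The foot's near bottom corners are at crop (318,392) and (412,368), and its far-left corner is at about (253,240). The stamp sits upright over the panel.

```bash
python3 - <<'E'
from h import *
np.set_printoptions(precision=4,suppress=True)
s=Cam("side"); o=status.get_obs(); zb=o["tcp_pos"][2]-.037
f=lambda *p:(np.array(p)+.5)/8-.5+[310,190]
a=np.radians(86.2);u=np.array([np.cos(a),np.sin(a),0]);v=np.array([np.sin(a),-np.cos(a),0])
b=s.plane(f((318,392),(412,368)),zb); print("near corners",b,"centre",b.mean(0)+u*.032)
tp=s.plane(f((322,372),(253,237)),zb+.01); print("left edge",tp,"u,v rel tcp",(tp-o["tcp_pos"])@np.c_[u,v])
# predicted pixels (crop) for foot centred at TCP: bottom corners and top corners
for z in(0,.017):
  for c in((0,0),(-.001,0),(0.002,-.002)):
    P=[o["tcp_pos"]*[1,1,0]+[0,0,zb+z]+u*(c[0]+i*.032)+v*(c[1]+j*.018) for i,j in((-1,-1),(-1,1),(1,-1),(1,1))]
    print(z,c,((s.proj(P)-[310,190]+.5)*8-.5).round(0).tolist())
t=s.plane(f((135,272),(535,480),(262,562)),.118);print("tile",t,"centre",t[:2].mean(0))
E
```

```text
near corners [[ 0.5465 -0.2755  0.1436]
 [ 0.5805 -0.2779  0.1436]] centre [ 0.5657 -0.2448  0.1436]
left edge [[ 0.5475 -0.2754  0.1536]
 [ 0.5504 -0.2112  0.1536]] u,v rel tcp [[-0.0268 -0.0127]
 [ 0.0374 -0.0141]]
0 (0, 0) [[311.0, 406.0], [411.0, 380.0], [247.0, 270.0], [343.0, 246.0]]
0 (-0.001, 0) [[312.0, 408.0], [412.0, 383.0], [248.0, 272.0], [344.0, 248.0]]
0 (0.002, -0.002) [[303.0, 403.0], [403.0, 377.0], [239.0, 267.0], [336.0, 243.0]]
0.017 (0, 0) [[313.0, 374.0], [414.0, 348.0], [248.0, 237.0], [346.0, 213.0]]
0.017 (-0.001, 0) [[314.0, 376.0], [415.0, 350.0], [249.0, 239.0], [347.0, 215.0]]
0.017 (0.002, -0.002) [[306.0, 371.0], [406.0, 345.0], [241.0, 234.0], [338.0, 211.0]]
tile [[ 0.5184 -0.1823  0.118 ]
 [ 0.6088 -0.3194  0.118 ]
 [ 0.5089 -0.3163  0.118 ]] centre [ 0.5636 -0.2508  0.118 ]
```

```bash
python3 - <<'E'
from h import *
s=Cam("side")
big=cv2.resize(s.img[215:255,335:375],None,fx=18,fy=14.9,interpolation=cv2.INTER_NEAREST)
big=np.clip(big.astype(float)*1.8,0,255).astype(np.uint8)
cv2.imwrite("pics/s6.png",big)
E
```

```text
(no output)
```

View pics/s6.png

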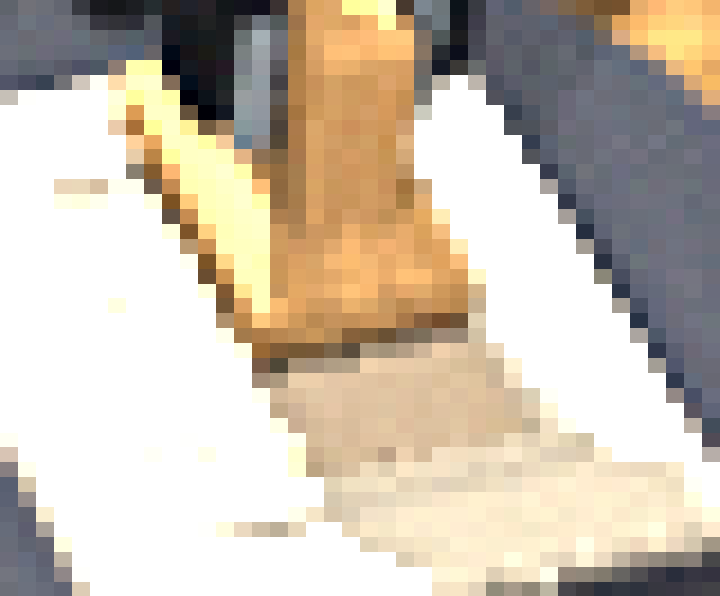

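The foot is a fraction of a millimetre to about 2 mm off the panel's centre along the long side, and centred across it. I'll shift 0.7 mm, go down to about 1 cm above the panel and settle.

```bash
python3 -m handwheel '[{"dp":[-0.0007,0,0.004],"delta_rot":[0,0,0]},{"dp":[-0.0007,0,0.008],"delta_rot":[0,0,0]},{"dp":[-0.0007,0,0.011],"delta_rot":[0,0,0]},{"dp":[-0.0007,0,0.0135],"delta_rot":[0,0,0]},{"dp":[-0.0007,0,0.0147],"delta_rot":[0,0,0]},{"dp":[-0.0007,0,0.0147],"delta_rot":[0,0,0]},{"dp":[-0.0007,0,0.0147],"delta_rot":[0,0,0]},{"dp":[-0.0007,0,0.0147],"delta_rot":[0,0,0]},{"dp":[-0.0007,0,0.0147],"delta_rot":[0,0,0]},{"dp":[-0.0007,0,0.0147],"delta_rot":[0,0,0]}]'
python3 - <<'E'
from h import *
s=Cam("side"); o=status.get_obs(); print(o["tcp_pos"])
b=cv2.resize(s.img[205:265,320:385],None,fx=9,fy=9,interpolation=cv2.INTER_CUBIC)
cv2.imwrite("pics/s7.png",np.clip(b*1.3,0,255).astype(np.uint8))
a=np.radians(86.2);u=np.array([np.cos(a),np.sin(a),0]);v=np.array([np.sin(a),-np.cos(a),0])
zb=o["tcp_pos"][2]-.0375
for z in(0,.017):
    P=[o["tcp_pos"]*[1,1,0]+[0,0,zb+z]+u*(i*.032)+v*(j*.018) for i,j in((-1,-1),(-1,1),(1,-1))]
    print(z,((s.proj(P)-[320,205]+.5)*9-.5).round(0).tolist())
E
```

```text
clock: 13.85
tcp_pos: [0.5618, -0.2502, 0.1656]
orientation: [-2.294, -2.147, -0.0]
contact_force: [0.8, -0.2, -0.7]
grip_width: 0.0172
gripper_force: 58.6
[ 0.56176482 -0.25015871  0.16559165]
0 [[258.0, 356.0], [369.0, 327.0], [186.0, 203.0]]
0.017 [[261.0, 320.0], [373.0, 292.0], [188.0, 167.0]]
```

View pics/s7.png

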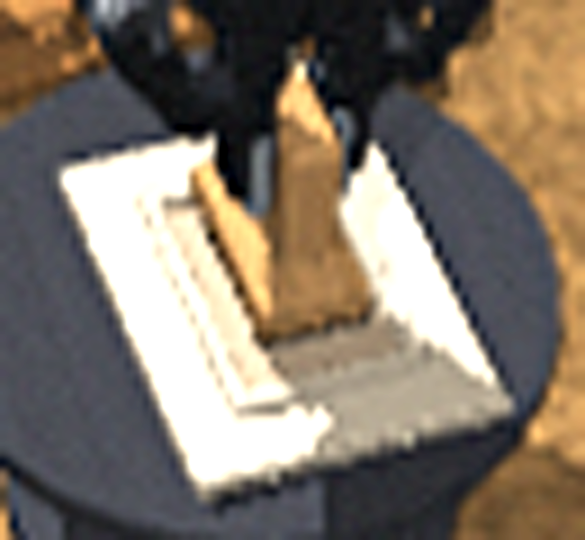

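The last view shows the stamp upright and centred over the panel, clear of the border, about 10 mm above the panel by the tool height. I'll hand in.

```bash
python3 -c "
from bench import r
print(r.hand_in())"
```

```text
the job is handed in; nothing more can be done
None
```

I shut the lid fully, and the oblong stamp was handed in held upright and still about 1 cm above the tile's panel, centred to within about 2 mm as far as the cameras show; the hand-in returned no verdict.

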